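# Unscrew the filler cap of the blaster's abrasive tank and park it in the tray

### The job

Open the blue abrasive tank for refilling: gently unscrew its orange filler cap, turn after turn counter-clockwise, letting it climb freely without forcing the thread, and keep hold of it as it comes free. Then set the cap down softly, right way up, inside the white tray and let go; the cap must not fall or touch the worktop, and the other things stay where they are.

Things in the scene. Friction and masses are not known exactly. Their poses are not given: they have to be found in the camera images.
- tank: Abrasive tank of a fine blaster, bolted down: blue canister 84 mm in diameter on a round dark foot 100 mm in diameter, small brass outlet low on its -x side. Origin: centre of its underside, on the neck's axis; z up. The shoulder is flat at z = 95 mm (slopes down outside 29 mm radius). A brass vent pin on a spring in the neck pushes the cap up with about 4 N when closed, 2 N as it frees.
- neck_top (a point): Centre of the steel neck's top, 117 mm above the tank's underside; z is the thread's axis. With the cap off, the vent pin stands 14 mm above it. Right-hand thread: off is counter-clockwise from above, in more than one and less than two turns; the cap stays where it is left. How fast it climbs must be felt: the thread pushes up on a hand that climbs too slowly, down on one too fast.
- cap: Orange ribbed screw cap, about 60 g, 48 mm in diameter, 27 mm tall, black disc on top, hollow below, about 1 mm loose sideways on the neck. Origin: centre of its lower rim, z towards the closed top. At the start it is screwed down, its rim 1 to 2 mm above the tank's shoulder. Once the thread has let go it lifts straight off, and is clear of neck and pin with its rim 40 mm above where it started.
- tray: White plastic tray, loose, 0.5 kg, 180 x 202 mm (x, y) outside, inside 169 x 184 mm. Walls 36 mm high at +x and +-y, 52 mm at the -x side. Origin: centre of its underside.
- tray_floor (a point): Centre of the tray's inner floor, 3 mm above the tray's underside.
- die_model: Bystander: yellow and white plaster tooth model, 56 x 66 x 49 mm. Origin: centre of the underside.
- blue_lid_jar: Bystander: white powder jar with dark blue lid, 50 mm in diameter, 58 mm tall (its lid is not the one to open). Origin: centre of the underside.
- wheel_box: Bystander: small box of polishing wheels with clear lid, 36 x 50 x 16 mm. Origin: centre of the underside.
- wax_tin: Bystander: round grey wax tin, 64 mm in diameter, 22 mm tall. Origin: centre of the underside.
Not all that is in view belongs to the job. Several things have the shape of the cap; the one meant has the colours described above.

How it is judged:
On the way, in this order (a step that is already met when the one before it is completed fails the run):
1. the cap has been unscrewed part of the way: it has risen about 5 mm, level and still round the neck (z of cap in the frame of tank between 0.102 and 0.112 m and horizontal distance between cap and tank below 0.003 m and angle between cap's own z axis and vertical below 0.1 rad), for 0.1 s.
2. the cap is off the neck, at least 8 mm clear of it, held in the fingers (z of cap in the frame of tank above 0.125 m and contact force between the fingers and cap above 1 N), for 0.1 s.
At the end, for the whole second after the job is handed in: The cap stands at rest, right way up (within 0.1 rad), with its rim on the floor of the tray (within 5 mm) and clear inside the walls; the tray stands level and within 50 mm of where it was (z of cap in the frame of tray_floor between -0.003 and 0.005 m and x of cap in the frame of tray_floor between -0.062 and 0.062 m and y of cap in the frame of tray_floor between -0.072 and 0.072 m and angle between cap's own z axis and vertical below 0.1 rad and linear speed of cap below 0.02 m/s and angle between tray's own z axis and vertical below 0.05 rad and distance of tray from where it was at the start of the episode below 0.05 m); the robot touches nothing.
It fails at once if the thread is forced: more than 22 N between cap and tank (the spring included) (contact force between cap and tank above 22 N).
It fails at once if the tank is struck or pressed with more than 20 N (contact force between any of the fingers, the arm and tank above 20 N).
It fails at once if the cap falls or flies (faster than 0.5 m/s while not held) or comes down outside the tray ((linear speed of cap above 0.5 m/s and contact force between the fingers and cap below 0.05 N) or (height (world z) of cap below 0.03 m and (x of cap in the frame of tray_floor above 0.09 m or x of cap in the frame of tray_floor below -0.09 m or y of cap in the frame of tray_floor above 0.1 m or y of cap in the frame of tray_floor below -0.1 m))).
It fails at once if the cap is put down hard: more than 35 N on the tray (contact force between cap and tray above 35 N).
It fails at once if a bystander is moved by more than 20 mm (distance of any of die_model, blue_lid_jar, wheel_box, wax_tin from where it was at the start of the episode above 0.02 m).
It also fails if it takes over 72 s, if anything falls off the work surface, if the arm or the gripper's body presses on something with over 40 N, if the wrist force passes 120 N, or if a joint passes its speed limit or range.

### The arm

A 6-joint arm with a two-finger parallel gripper is mounted at the origin on a cart in front of the work surface, level with it; the furniture and walls round the work are solid. World frame = base frame: x ahead of the robot, y to its left, z up, the work surface at z = 0. Lengths are in m, angles in rad, forces in N, time in s.
With the tool pointing down it reaches from about 0.375 to 0.925 m from the base axis. Payload 5.7 kg.
Tool frame: the origin (TCP) lies on the centre line of the jaws, within the pads' length; the fingertips stand 17 mm ahead of it and the grasp point (between the pads) lies 2 mm behind it (tip_reach is the distance from the TCP to the fingertips, in m); z points along the fingers, y is the line along which they close (so a half turn about z gives the same grasp; the last joint's range is limited). The gripper opens to 88 mm and grips with 3 to 60 N. Pads are 20 mm wide; open, the fingers measure 115 mm over their backs; the gripper's body (75 mm by 178 mm) begins 61 mm behind the grasp point.
Start: joints at [1.113, 0.359, 1.51, -0, 1.272, -0.115], TCP at [0.202, 0.565, 0.24] pointing down, gripper open.
Joint ranges: [-2.97, 2.97], [-1.01, 2.36], [0.21, 2.38], [-0.96, 4.11], [0.2, 2.71], [-2.98, 2.98]. Speed limits (rad/s): [2.39, 2.39, 3.14, 3.14, 3.14, 3.14].

### API

Orientations are given as a 3x3 rotation matrix whose columns are the frame's x, y, z axes.
In Python, from workcell import * gives the robot as it stands.
- The arm moves only by the tool play_rows, never from a script. Its argument "rows" is a list of rows, each a list of 3 entries, a list of its own where there are three numbers: the opening, from 0 (shut) to 1 (fully open), then the shift along the tool's x, y, z in units of 75 cm (1.0 is 75 cm), then the turn, a rotation vector about the tool's x, y, z in units of 360 degrees (1.0 is 360 degrees). In form: [[gripper, [x, y, z], [ax, ay, az]], ...]. A call has 1 to 20 rows; each row shifts and turns the commanded pose from where the row before left it, along the tool's axes as they then stand; what a row does not reach is not made up. A row lasts 1/10 s, in which the tool goes at most 50 mm and 8.59 degrees, less where a joint would pass 70% of its speed; a pose out of reach is approached as far as the arm can. A call with a number of a shift or a turn outside -1 to 1 is refused whole. A call with a gripper value outside its range is refused whole. The fingers move at their own pace and stop on an object; "squeeze" is the grip in N (left out, the last holds). Time passes only in rows, so rows that do not move let the fingers close. It gives the time, the measured TCP pose, the force, the opening and the grip force at its end, in the units of the state.
- state(): the state, without advancing time (a new reading comes with each control period).
- read_camera(name): name is "side" or "top" or "wrist"; returns the picture (420x560x3 uint8, red, green, blue); there is no depth.
- calibration(name): a dict with "camera_matrix" (3x3 intrinsics, pixels), "k1" (the pictures are not rectified: a ray, as slopes to the right and down, at radius r is drawn at 1 + k1 r^2 times it, then the intrinsics apply), "R" (3x3) and "t" (3): a world point X has camera coordinates R X + t. Camera axes: x right, y down, z forward; pixel columns grow to the right and rows downward; lengths in m; the calibration is good to about 2 mm. A picture is of the moment at which its call begins: read the wrist's pose just before it. calibration takes no time and is no camera call; for the wrist camera it gives the pose at the moment of the call.
- close_job(): hands the job in; it is judged then, once.
The state is a dict: "time_s": time; "joint_positions": joint angles; "dq": joint speeds; "joint_torque": joint torques, N m; "position": TCP position; "tcp_rot": TCP orientation; "wrist_force": force on the tool from outside, world axes, zero at the start; "wrist_torque": the same for the moment, N m; "finger_gap": finger opening in m; "grip_force": force on a finger pad.
Only numpy, scipy, OpenCV 4.12 (cv2) and the standard library are available. Lean on these libraries where they do the work, as an engineer would, in place of code of your own. Each camera call takes 0.05 s, during which the arm holds its last target. There are 200 camera calls.

## Working session

There is one attempt and no reset: what is moved stays moved. The work goes in short steps, Python scripts to look and compute and a tool call to move; the robot and the scene stay as the last step left them, time stands still between calls to the robot, and variables do not carry over. Pictures are saved under pics/ and viewed, at most 10 in all, crops included, and the job is handed in when it is done.

Besides the shell and the picture viewer there is one more tool, called after "Emit:" as name([rows], argument=value, ...), one row to a line, values as JSON. play_rows: Moves the arm, as the interface text tells. Its arguments: {"type":"object","properties":{"rows":{"type":"array"},"squeeze":{"type":"number"}},"required":["rows"]}

```bash
mkdir -p pics; ls; python3 - <<'E'
from workcell import *
import cv2
for n in("top","side"):
    cv2.imwrite(f"pics/{n}0.png",read_camera(n)[:,:,::-1])
    c=calibration(n);print(n,c)
print(state())
E
```

```text
pics
top {'camera_matrix': array([[392.04259261,   0.        , 275.75956704],
       [  0.        , 392.04259261, 208.00057728],
       [  0.        ,   0.        ,   1.        ]]), 'k1': -0.014348045683301409, 'R': array([[ 0.02987324, -0.99946356, -0.01342331],
       [-0.99377561, -0.028256  , -0.10775729],
       [ 0.10732019,  0.01655882, -0.99408661]]), 't': array([-0.10795174,  0.57321127,  1.05063053])}
side {'camera_matrix': array([[524.4751982 ,   0.        , 282.40019063],
       [  0.        , 524.4751982 , 214.53060532],
       [  0.        ,   0.        ,   1.        ]]), 'k1': -0.019130042888608593, 'R': array([[ 0.96915378, -0.24601609,  0.01473213],
       [-0.15618748, -0.65932488, -0.73545644],
       [ 0.19064738,  0.71046941, -0.67741183]]), 't': array([-0.55591062,  0.08827993,  1.54260789])}
{'time_s': 0.1, 'joint_positions': array([ 1.11292789e+00,  3.59418775e-01,  1.51130132e+00,  2.00815744e-05,
        1.27250078e+00, -1.15100654e-01]), 'dq': array([-4.22641143e-04, -9.73506271e-04, -2.13810780e-03,  1.47510962e-04,
       -5.52513126e-05, -5.78266342e-04]), 'joint_torque': array([-8.39780150e-04, -5.16356707e+01, -2.71408528e+01,  6.75812666e-02,
        2.76081118e-02, -5.43415706e-05]), 'position': array([0.20139881, 0.5645704 , 0.23891079]), 'tcp_rot': array([[-9.41825970e-01,  3.36100134e-01, -7.36950120e-04],
       [ 3.36100879e-01,  9.41824873e-01, -1.45202090e-03],
       [ 2.06053535e-04, -1.61524057e-03, -9.99998674e-01]]), 'wrist_force': array([ 0.13426633, -0.18129766, -0.37133378]), 'wrist_torque': array([ 0.01526139,  0.03544478, -0.00679141]), 'grip_force': 0.0, 'finger_gap': 0.08770319781760255}
```

View pics/top0.png

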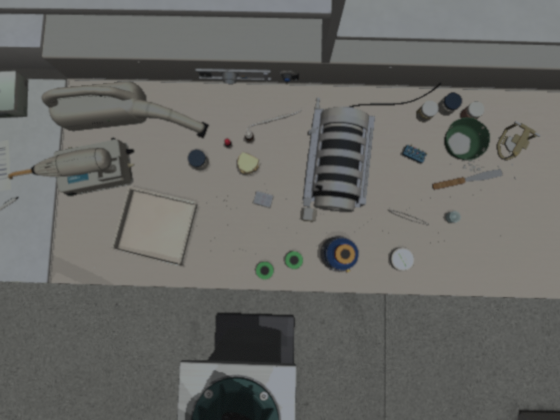

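View pics/side0.png

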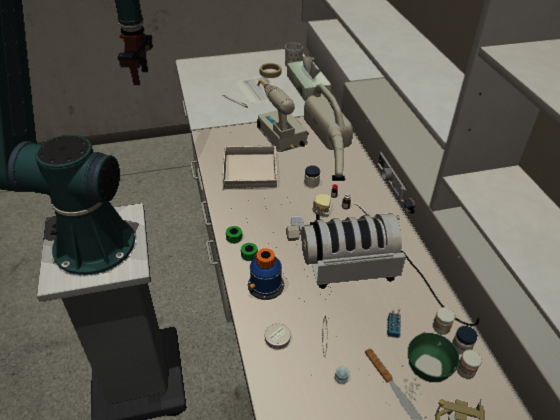

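Top view: the orange ring with black disc on the blue canister is at (345,254). There are two green look-alikes, at (293,260) and (264,270). The tray is at (156,227), the wax tin at (402,259) and the furnace at (340,160). The orange cap on the blue tank fits the description, so I'll confirm it in a crop and measure it.

```bash
cat > h.py <<'E'
from workcell import *
import cv2, numpy as np
def ray(c,uv):
    K=c["camera_matrix"]; d=[(uv[0]-K[0,2])/K[0,0],(uv[1]-K[1,2])/K[1,1]]
    rd=np.hypot(*d); r=rd
    for _ in range(10): r=rd/(1+c["k1"]*r*r)
    s=np.array(d)*(r/rd if rd else 1)
    return -c["R"].T@c["t"], c["R"].T@np.r_[s,1]
def onz(c,uv,z):
    o,d=ray(c,uv); return o+d*(z-o[2])/d[2]
def tri(a,b):
    (o1,d1),(o2,d2)=a,b
    s=np.linalg.lstsq(np.c_[d1,-d2],o2-o1,rcond=None)[0]
    p,q=o1+s[0]*d1,o2+s[1]*d2
    return (p+q)/2,np.linalg.norm(p-q)
def proj(c,X):
    p=c["R"]@X+c["t"]; s=p[:2]/p[2]; s=s*(1+c["k1"]*(s@s)); K=c["camera_matrix"]
    return s*[K[0,0],K[1,1]]+[K[0,2],K[1,2]]
def orange(im):
    h=cv2.cvtColor(im,cv2.COLOR_RGB2HSV); return cv2.inRange(h,(6,150,110),(20,255,255))
E
python3 - <<'E'
from h import *
t=cv2.imread("pics/top0.png"); s=cv2.imread("pics/side0.png")
ct,cs=calibration("top"),calibration("side")
for n,im,c,box in(("top",t,ct,(300,215,400,300)),("side",s,cs,(230,230,300,310))):
    m=orange(im[:,:,::-1].copy()); k,l,st,ce=cv2.connectedComponentsWithStats(m)
    for i in range(1,k):
        if st[i,4]>15: print(n,st[i],ce[i])
    x0,y0,x1,y1=box
    if n=="top":
        cn=[q for q in cv2.findContours(m,cv2.RETR_EXTERNAL,cv2.CHAIN_APPROX_NONE)[0] if abs(q.mean((0,1))-[345,254]).max()<10]
        q=np.vstack(cn); e=cv2.minEnclosingCircle(q);print(e, onz(c,e[0],.1235))
a=cv2.resize(t[205:305,240:440],None,fx=4,fy=4,interpolation=cv2.INTER_CUBIC)[:, :800]
cv2.imwrite("pics/a.png",a)
b=cv2.resize(t[170:280,100:215],None,fx=5,fy=5,interpolation=cv2.INTER_CUBIC)
cv2.imwrite("pics/b.png",b)
b=cv2.resize(s[225:305,215:315],None,fx=6,fy=6,interpolation=cv2.INTER_CUBIC)
cv2.imwrite("pics/c.png",b)
# tray rough from pixel corners at rim height
for uv in((131,190),(197,205),(183,264),(116,250)): print(onz(ct,uv,.036))
E
```

```text
Traceback (most recent call last):
ValueError: need at least one array to concatenate
```

```bash
python3 - <<'E'
from h import *
t=cv2.imread("pics/top0.png"); s=cv2.imread("pics/side0.png")
print(cv2.cvtColor(t,cv2.COLOR_BGR2HSV)[254,332:360:2].tolist()); print(cv2.cvtColor(s,cv2.COLOR_BGR2HSV)[248:276:3,265].tolist())
a=cv2.resize(t[205:305,240:440],None,fx=4,fy=4,interpolation=cv2.INTER_CUBIC)
cv2.imwrite("pics/a.png",a)
b=cv2.resize(t[170:280,100:215],None,fx=5,fy=5,interpolation=cv2.INTER_CUBIC)
cv2.imwrite("pics/b.png",b)
E
```

```text
[[108, 153, 65], [159, 57, 45], [18, 138, 120], [18, 136, 139], [17, 115, 95], [15, 11, 47], [0, 0, 46], [0, 0, 46], [0, 5, 47], [18, 118, 102], [18, 134, 137], [17, 98, 112], [111, 123, 79], [109, 37, 96]]
[[12, 163, 183], [9, 191, 60], [150, 17, 15], [4, 89, 23], [12, 215, 191], [10, 222, 70], [10, 234, 73], [111, 177, 88], [108, 190, 98], [109, 191, 95]]
```

View pics/a.png

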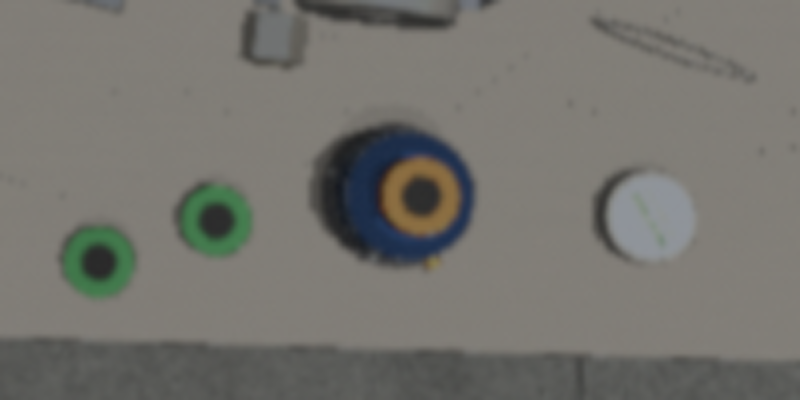

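View pics/b.png

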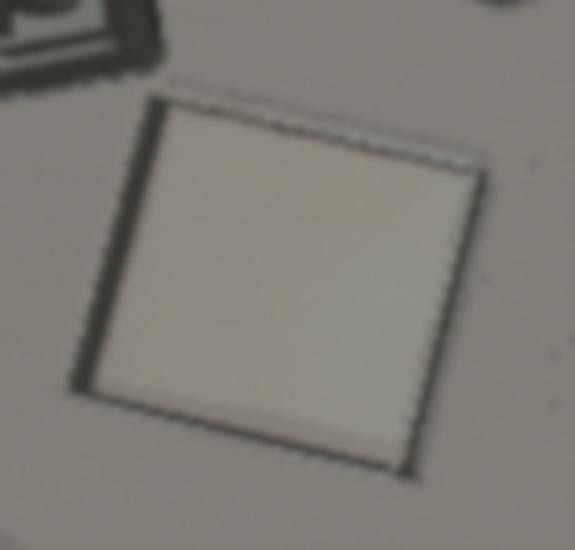

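The crop confirms it: the cap with an orange rim and black disc sits on the blue tank, at about (345,254) in the top view. The green caps at (294,260) and (265,270) are not the one. The tray rim corners are near (131,189), (197,204), (182,264) and (116,248).

```bash
sed -i 's/(6,150,110),(20/(5,75,85),(22/' h.py; python3 - <<'E'
from h import *
t=cv2.imread("pics/top0.png"); s=cv2.imread("pics/side0.png")
ct,cs=calibration("top"),calibration("side")
m=orange(t[:,:,::-1].copy()); m[:235]=0;m[275:]=0;m[:,:325]=0;m[:,365:]=0
cn=max(cv2.findContours(m,cv2.RETR_EXTERNAL,cv2.CHAIN_APPROX_NONE)[0],key=len)
e=cv2.fitEllipse(cn);print(e)
P=onz(ct,e[0],.1235);print(P, "side pix of this:",proj(cs,P))
hs=cv2.cvtColor(s,cv2.COLOR_BGR2HSV); m2=cv2.inRange(hs,(5,120,40),(18,255,255)); m2[:235]=0;m2[285:]=0;m2[:,:240]=0;m2[:,295:]=0
k,l,st,ce=cv2.connectedComponentsWithStats(m2);print([ (st[i],ce[i]) for i in range(1,k) if st[i,4]>10])
hs=cv2.cvtColor(s,cv2.COLOR_BGR2HSV)[:,:,2]
# dark disc in both
for n,im,c,(x0,y0,x1,y1) in(("t",t,ct,(338,247,353,261)),("s",s,cs,(256,246,275,264))):
    v=im[y0:y1,x0:x1].max(2); mm=(v<70 if n=="t" else v<40).astype(np.uint8)
    k,l,st,ce=cv2.connectedComponentsWithStats(mm); i=1+np.argmax(st[1:,4]); print(n,st[i],ce[i]+[x0,y0])
    if n=="t": A=ray(c,ce[i]+[x0,y0])
    else: print(tri(A,ray(c,ce[i]+[x0,y0])))
C=[onz(ct,uv,z) for uv,z in(((131,189),.036),((197,204.5),.036),((182.5,264),.052),((116,248),.052))]
print(np.round(C,4),np.mean(C,0))
E
```

```text
((344.7535400390625, 253.70480346679688), (18.070341110229492, 18.610910415649414), 99.90455627441406)
[ 0.45685906 -0.26735467  0.1235    ] side pix of this: [264.78552611 254.11692565]
[(array([256, 248,  19,  21, 274], dtype=int32), array([265.1350365, 258.1350365]))]
t [ 3  3  9  8 57] [344.92982456 253.52631579]
s [ 5  6  9  6 41] [265.09756098 254.48780488]
(array([ 0.45742305, -0.26795769,  0.12257657]), np.float64(0.00023110390182998816))
[[0.6171 0.3121 0.036 ]
 [0.579  0.1258 0.036 ]
 [0.4163 0.153  0.052 ]
 [0.4532 0.3353 0.052 ]] [0.51640913 0.23155436 0.044     ]
```

Emit:
play_rows([
  [1, [-0.055, -0.0308, 0], [0, 0, 0]],
  [1, [-0.055, -0.0308, 0], [0, 0, 0]],
  [1, [-0.055, -0.0308, 0], [0, 0, 0]],
  [1, [-0.055, -0.0308, 0], [0, 0, 0]],
  [1, [-0.055, -0.0308, 0], [0, 0, 0]],
  [1, [-0.055, -0.0308, 0], [0, 0, 0]],
  [1, [-0.055, -0.0308, 0], [0, 0, 0]],
  [1, [-0.055, -0.0308, 0], [0, 0, 0]],
  [1, [-0.0212, -0.057, 0.0044], [0, 0, 0]],
  [1, [-0.0212, -0.057, 0.0044], [0, 0, 0]],
  [1, [-0.0212, -0.057, 0.0044], [0, 0, 0]],
  [1, [-0.0212, -0.057, 0.0044], [0, 0, 0]],
  [1, [-0.0212, -0.057, 0.0044], [0, 0, 0]],
  [1, [-0.0212, -0.057, 0.0044], [0, 0, 0]],
  [1, [-0.0212, -0.057, 0.0044], [0, 0, 0]],
  [1, [-0.0212, -0.057, 0.0044], [0, 0, 0]],
  [1, [-0.0212, -0.057, 0.0044], [0, 0, 0]],
  [1, [-0.0212, -0.057, 0.0044], [0, 0, 0]],
  [1, [-0.0212, -0.057, 0.0044], [0, 0, 0]],
  [1, [-0.0212, -0.057, 0.0044], [0, 0, 0]],
])

```text
time_s: 2.1
position: [0.457, -0.269, 0.1997]
tcp_rot: [[-0.942, 0.336, -0.0], [0.336, 0.942, 0.0], [0.0, 0.0, -1.0]]
wrist_force: [0.2, 0.7, 0.0]
finger_gap: 0.0876
grip_force: 0.0
```

Emit:
play_rows([
  [0.8, [0, 0, 0], [0, 0, 0.0233]],
  [0.8, [0, 0, 0], [0, 0, 0.0233]],
  [0.8, [0, 0, 0], [0, 0, 0.0233]],
  [0.8, [0, 0, 0], [0, 0, 0.0233]],
  [0.8, [0, 0, 0], [0, 0, 0.0233]],
  [0.8, [0, 0, 0], [0, 0, 0.0233]],
  [0.8, [0, 0, 0], [0, 0, 0.0233]],
  [0.8, [0, 0, 0], [0, 0, 0.0233]],
  [0.8, [0, 0, 0], [0, 0, 0.0233]],
  [0.8, [0, 0, 0], [0, 0, 0.0233]],
  [0.8, [0, 0, 0], [0, 0, 0.0233]],
  [0.8, [0, 0, 0], [0, 0, 0.0233]],
  [0.8, [0, 0, 0], [0, 0, 0.0233]],
  [0.8, [0, 0, 0], [0, 0, 0.0233]],
  [0.8, [0, 0, 0], [0, 0, 0.0233]],
  [0.8, [0, 0, 0], [0, 0, 0.0233]],
])

```text
time_s: 3.7
position: [0.4573, -0.267, 0.1997]
tcp_rot: [[0.9, 0.435, -0.001], [0.435, -0.9, 0.0], [-0.0, -0.001, -1.0]]
wrist_force: [-0.7, -0.2, 0.0]
finger_gap: 0.0704
grip_force: 0.0
```

```bash
cat >> h.py <<'E'
def rep(X=None):
    s=state(); p,R=np.array(s["position"]),np.array(s["tcp_rot"])
    print("t",s["time_s"],"p",p.round(4),"yaw",round(np.degrees(np.arctan2(R[1,0],R[0,0])),1),"q",np.round(s["joint_positions"],3),"F",np.round(s["wrist_force"],2),"Tz",round(float(s["wrist_torque"][2]),3),"grip",s["grip_force"],"gap",s["finger_gap"])
    print("z axis",R[:,2].round(4))
    if X is not None: print("shift units",(R.T@(np.array(X)-p)/.75).round(4))
E
python3 -c "
from h import *
rep([.4572,-.2677,.2])"
```

```text
t 3.7 p [ 0.4573 -0.267   0.1997] yaw 25.8 q [-0.659  0.3    1.71  -0.     1.132  0.462] F [-0.69 -0.22  0.  ] Tz -0.013 grip 0.0 gap 0.07041411893762559
z axis [-7.e-04  5.e-04 -1.e+00]
shift units [-0.0006  0.0008 -0.0004]
```

```bash
cat >> h.py <<'E'
def wristcap(tag,z=.1235):
    c=calibration("wrist"); im=read_camera("wrist"); cv2.imwrite(f"pics/w{tag}.png",im[:,:,::-1])
    m=cv2.inRange(cv2.cvtColor(im,cv2.COLOR_RGB2HSV),(5,100,60),(20,255,255))
    cn=max(cv2.findContours(m,cv2.RETR_EXTERNAL,cv2.CHAIN_APPROX_NONE)[0],key=cv2.contourArea)
    e=cv2.fitEllipse(cv2.convexHull(cn)); print(e,cv2.contourArea(cn),onz(c,e[0],z))
E
python3 -c "
from h import *
wristcap(1)"
```

```text
((437.9015808105469, 404.8673400878906), (21.66317367553711, 519.5243530273438), 88.17738342285156) 4802.5 [ 0.38250253 -0.43817345  0.1235    ]
```

View pics/w1.png

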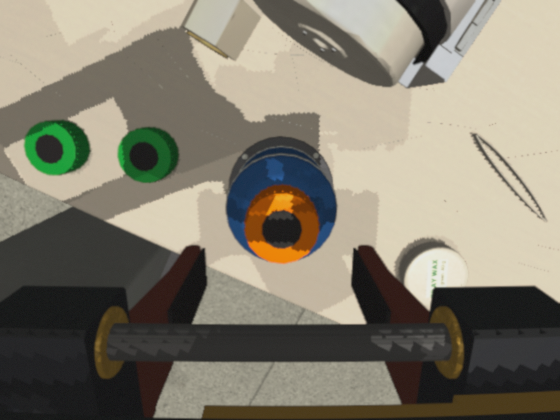

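Emit:
play_rows([
  [0.8, [0, 0, 0], [0, 0, 0.0233]],
  [0.8, [0, 0, 0], [0, 0, 0.0233]],
  [0.8, [0, 0, 0], [0, 0, 0.0233]],
  [0.8, [0, 0, 0], [0, 0, 0.0233]],
  [0.8, [0, 0, 0], [0, 0, 0.0233]],
  [0.8, [0, 0, 0], [0, 0, 0.0233]],
  [0.8, [0, 0, 0], [0, 0, 0.0233]],
  [0.8, [0, 0, 0], [0, 0, 0.0233]],
  [0.8, [0, 0, 0], [0, 0, 0.0233]],
  [0.8, [0, 0, 0], [0, 0, 0.0233]],
  [0.8, [0, 0, 0], [0, 0, 0.0233]],
  [0.8, [0, 0, 0], [0, 0, 0.0233]],
  [0.8, [0, 0, 0], [0, 0, 0.0233]],
  [0.8, [0, 0, 0], [0, 0, 0.0233]],
  [0.8, [0, 0, 0], [0, 0, 0.0233]],
  [0.8, [0, 0, 0], [0, 0, 0.0233]],
  [0.8, [0, 0, 0], [0, 0, 0]],
])

```text
time_s: 5.45
position: [0.4574, -0.267, 0.1998]
tcp_rot: [[-0.309, -0.951, -0.001], [-0.951, 0.309, 0.0], [-0.0, 0.001, -1.0]]
wrist_force: [-0.3, 0.1, -0.3]
finger_gap: 0.07
grip_force: 0.0
```

```bash
python3 -c "
from h import *
wristcap(2)
rep([.4572,-.2677,.1195])"
```

```text
((436.84295654296875, 404.8988952636719), (21.749563217163086, 511.1830749511719), 88.16635131835938) 4772.0 [ 0.38737697 -0.09314379  0.1235    ]
t 5.5 p [ 0.4574 -0.2671  0.1999] yaw -107.8 q [-0.659  0.3    1.71  -0.     1.132  2.793] F [ 0.17 -0.38  0.26] Tz -0.024 grip 0.0 gap 0.07027474375580241
z axis [-5.e-04  3.e-04 -1.e+00]
shift units [ 0.0009 -0.      0.1072]
```

The wrist view shows the orange cap's black disc at about (282,229) between the open jaws. The green caps are at (50,150) and (148,155). I'll use the dark disc in both wrist pictures.

```bash
python3 - <<'E'
from h import *
c=calibration("wrist"); s=state(); R2=np.array(s["tcp_rot"]);p2=np.array(s["position"])
# cam in tool: Xc=Rc X+tc ; X=R2 x+p2
Rt=c["R"]@R2; tt=c["R"]@p2+c["t"]
y=np.radians(25.8); R1=np.c_[[np.cos(y),np.sin(y),0],[np.sin(y),-np.cos(y),0],[0,0,-1]]; p1=np.array([.4573,-.267,.1997])
c1=dict(c); c1["R"]=Rt@R1.T; c1["t"]=tt-c1["R"]@p1
for n,cc in((1,c1),(2,c)):
    im=cv2.imread(f"pics/w{n}.png"); v=im.max(2); box=(v[200:262,250:315]<70).astype(np.uint8)
    k,l,st,ce=cv2.connectedComponentsWithStats(box); i=1+np.argmax(st[1:,4]); uv=ce[i]+[250,200]
    print(n,st[i],uv,onz(cc,uv,.1235))
E
```

```text
1 [  13   11   39   36 1082] [281.54158965 228.93622921] [ 0.45652925 -0.26857263  0.1235    ]
2 [   9    8   38   37 1109] [277.8025248  226.09738503] [ 0.45851402 -0.26788583  0.1235    ]
```

Emit:
play_rows([
  [0.8, [0.0014, -0.0005, 0.0134], [0, 0, 0]],
  [0.8, [0, 0, 0.0134], [0, 0, 0]],
  [0.8, [0, 0, 0.0134], [0, 0, 0]],
  [0.8, [0, 0, 0.0134], [0, 0, 0]],
  [0.8, [0, 0, 0.0134], [0, 0, 0]],
  [0.8, [0, 0, 0.0134], [0, 0, 0]],
  [0.8, [0, 0, 0.0134], [0, 0, 0]],
  [0.8, [0, 0, 0.0134], [0, 0, 0]],
  [0.8, [0, 0, 0], [0, 0, 0]],
  [0.8, [0, 0, 0], [0, 0, 0]],
])

```text
time_s: 6.5
position: [0.4576, -0.2683, 0.1195]
tcp_rot: [[-0.31, -0.951, -0.0], [-0.951, 0.31, 0.0], [-0.0, 0.0, -1.0]]
wrist_force: [0.5, 0.1, -0.3]
finger_gap: 0.0701
grip_force: 0.0
```

Emit:
play_rows([
  [0, [0, 0, 0], [0, 0, 0]],
  [0, [0, 0, 0], [0, 0, 0]],
  [0, [0, 0, 0], [0, 0, 0]],
  [0, [0, 0, 0], [0, 0, 0]],
  [0, [0, 0, 0], [0, 0, 0]],
  [0, [0, 0, 0], [0, 0, 0]],
], squeeze=12)

```text
time_s: 7.1
position: [0.4578, -0.2685, 0.1199]
tcp_rot: [[-0.31, -0.951, 0.0], [-0.951, 0.31, -0.0], [0.0, -0.0, -1.0]]
wrist_force: [-0.1, 0.0, 2.2]
finger_gap: 0.0476
grip_force: 12.0
```

```bash
python3 -c "
from h import *
rep([.4574,-.2681,.1195])"
```

```text
t 7.1 p [ 0.4578 -0.2685  0.1199] yaw -108.1 q [-0.66   0.403  1.792 -0.     0.946  2.796] F [-0.14  0.03  2.19] Tz -0.008 grip 12.000156745998538 gap 0.047577049101912586
z axis [ 3.e-04 -4.e-04 -1.e+00]
shift units [-0.0003  0.0006  0.0006]
```

Emit:
play_rows([
  [0, [0, 0, -0.00013], [0, 0, -0.02]],
  [0, [0, 0, -0.00013], [0, 0, -0.02]],
  [0, [0, 0, -0.00013], [0, 0, -0.02]],
  [0, [0, 0, -0.00013], [0, 0, -0.02]],
  [0, [0, 0, -0.00013], [0, 0, -0.02]],
])

```text
time_s: 7.6
position: [0.4579, -0.2685, 0.1205]
tcp_rot: [[0.313, -0.95, 0.001], [-0.95, -0.313, -0.0], [0.001, -0.0, -1.0]]
wrist_force: [-0.8, -0.5, 2.3]
finger_gap: 0.0477
grip_force: 12.0
```

```bash
python3 -c "
from h import *
rep()"
```

```text
t 7.6 p [ 0.4579 -0.2685  0.1205] yaw -71.8 q [-0.66   0.402  1.791 -0.     0.947  2.163] F [-0.79 -0.45  2.35] Tz -0.054 grip 11.99825279363722 gap 0.04770225295910095
z axis [ 6.e-04 -4.e-04 -1.e+00]
```

Emit:
play_rows([
  [0, [0, 0, -0.00013], [0, 0, -0.02]],
  [0, [0, 0, -0.00013], [0, 0, -0.02]],
  [0, [0, 0, -0.00013], [0, 0, -0.02]],
  [0, [0, 0, -0.00013], [0, 0, -0.02]],
  [0, [0, 0, -0.00013], [0, 0, -0.02]],
  [0, [0, 0, -0.00013], [0, 0, -0.02]],
  [0, [0, 0, -0.00013], [0, 0, -0.02]],
  [0, [0, 0, -0.00013], [0, 0, -0.02]],
])

```text
time_s: 8.4
position: [0.4579, -0.2685, 0.1212]
tcp_rot: [[0.97, -0.245, 0.001], [-0.245, -0.97, -0.0], [0.001, 0.0, -1.0]]
wrist_force: [0.0, 0.1, 2.5]
finger_gap: 0.0478
grip_force: 12.0
```

```bash
python3 -c "
from h import *
rep()"
```

```text
t 8.4 p [ 0.4579 -0.2685  0.1212] yaw -14.2 q [-0.66   0.401  1.79  -0.     0.949  1.158] F [0.02 0.1  2.5 ] Tz 0.005 grip 11.998230107710697 gap 0.047848672975469235
z axis [ 6.e-04 -5.e-04 -1.e+00]
```

Emit:
play_rows([
  [0, [0, 0, -0.00014], [0, 0, -0.02]],
  [0, [0, 0, -0.00014], [0, 0, -0.02]],
  [0, [0, 0, -0.00014], [0, 0, -0.02]],
  [0, [0, 0, -0.00014], [0, 0, -0.02]],
  [0, [0, 0, -0.00014], [0, 0, -0.02]],
  [0, [0, 0, -0.00014], [0, 0, -0.02]],
  [0, [0, 0, -0.00014], [0, 0, -0.02]],
  [0, [0, 0, -0.00014], [0, 0, -0.02]],
  [0, [0, 0, -0.00014], [0, 0, -0.02]],
  [0, [0, 0, -0.00014], [0, 0, -0.02]],
  [0, [0, 0, -0.00014], [0, 0, -0.02]],
  [0, [0, 0, -0.00014], [0, 0, -0.02]],
])

```text
time_s: 9.6
position: [0.4579, -0.2684, 0.1224]
tcp_rot: [[0.305, 0.952, 0.0], [0.952, -0.305, -0.0], [-0.0, 0.0, -1.0]]
wrist_force: [0.6, -0.2, 2.4]
finger_gap: 0.0482
grip_force: 12.0
```

```bash
python3 -c "
from h import *
rep()"
```

```text
t 9.6 p [ 0.4579 -0.2684  0.1224] yaw 72.2 q [-0.66   0.4    1.789 -0.     0.952 -0.35 ] F [ 0.56 -0.17  2.37] Tz -0.029 grip 11.99811237733229 gap 0.04821115657077684
z axis [ 4.e-04 -4.e-04 -1.e+00]
```

```bash
python3 -c "
from h import *
im=read_camera('wrist');cv2.imwrite('pics/w3.png',im[:,:,::-1])"
```

Emit:
play_rows([
  [0, [0, 0, -0.00014], [0, 0, -0.02]],
  [0, [0, 0, -0.00014], [0, 0, -0.02]],
  [0, [0, 0, -0.00014], [0, 0, -0.02]],
  [0, [0, 0, -0.00014], [0, 0, -0.02]],
  [0, [0, 0, -0.00014], [0, 0, -0.02]],
  [0, [0, 0, -0.00014], [0, 0, -0.02]],
  [0, [0, 0, -0.00014], [0, 0, -0.02]],
  [0, [0, 0, -0.00014], [0, 0, -0.02]],
  [0, [0, 0, -0.00014], [0, 0, -0.02]],
  [0, [0, 0, -0.00014], [0, 0, -0.02]],
])

```text
time_s: 10.65
position: [0.4579, -0.2685, 0.1235]
tcp_rot: [[-0.81, 0.587, 0.0], [0.587, 0.81, -0.0], [-0.001, -0.0, -1.0]]
wrist_force: [-0.7, 0.1, 2.5]
finger_gap: 0.0481
grip_force: 12.0
```

```bash
python3 -c "
from h import *
im=read_camera('wrist');cv2.imwrite('pics/w4.png',im[:,:,::-1])
a=cv2.imread('pics/w3.png');b=im[:,:,::-1]
cv2.imwrite('pics/cmp.png',np.hstack([cv2.resize(x[200:400,160:400],None,fx=1.6,fy=1.6) for x in(a,b)]))
rep()"
```

```text
t 10.7 p [ 0.4578 -0.2685  0.1235] yaw 144.4 q [-0.66   0.398  1.788 -0.     0.955 -1.611] F [-0.56  0.21  3.11] Tz 0.042 grip 12.000745646946598 gap 0.047713261923290784
z axis [ 4.e-04 -4.e-04 -1.e+00]
```

View pics/cmp.png

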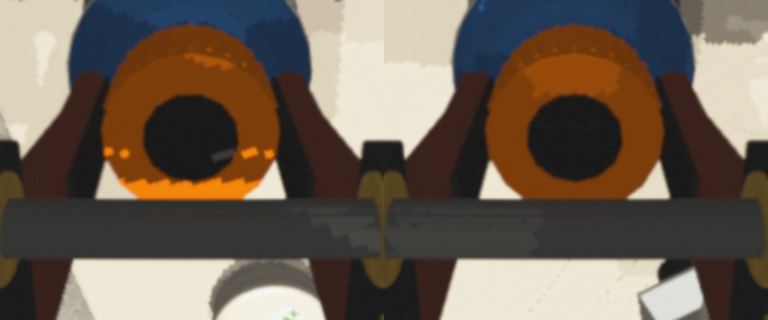

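Emit:
play_rows([
  [0, [0, 0, -0.00015], [0, 0, -0.02]],
  [0, [0, 0, -0.00015], [0, 0, -0.02]],
  [0, [0, 0, -0.00015], [0, 0, -0.02]],
  [0, [0, 0, -0.00015], [0, 0, -0.02]],
  [0, [0, 0, -0.00015], [0, 0, -0.02]],
  [0, [0, 0, -0.00015], [0, 0, -0.02]],
  [0, [0, 0, -0.00015], [0, 0, -0.02]],
  [0, [0, 0, -0.00015], [0, 0, -0.02]],
  [0, [0, 0, -0.00015], [0, 0, -0.02]],
  [0, [0, 0, 0], [0, 0, 0]],
  [0.75, [0, 0, 0], [0, 0, 0]],
  [0.75, [0, 0, 0], [0, 0, 0]],
  [0.75, [0, 0, 0], [0, 0, 0]],
  [0.75, [0, 0, 0], [0, 0, 0]],
  [0.75, [0, 0, 0], [0, 0, 0.0235]],
  [0.75, [0, 0, 0], [0, 0, 0.0235]],
  [0.75, [0, 0, 0], [0, 0, 0.0235]],
  [0.75, [0, 0, 0], [0, 0, 0.0235]],
  [0.75, [0, 0, 0], [0, 0, 0.0235]],
  [0.75, [0, 0, 0], [0, 0, 0.0235]],
])

```text
time_s: 12.7
position: [0.4575, -0.2683, 0.1242]
tcp_rot: [[-0.924, 0.381, -0.0], [0.381, 0.924, 0.0], [0.0, -0.0, -1.0]]
wrist_force: [-0.9, -0.3, -0.2]
finger_gap: 0.0662
grip_force: 0.0
```

Emit:
play_rows([
  [0.75, [0, 0, 0], [0, 0, 0.0235]],
  [0.75, [0, 0, 0], [0, 0, 0.0235]],
  [0.75, [0, 0, 0], [0, 0, 0.0235]],
  [0.75, [0, 0, 0], [0, 0, 0.0235]],
  [0.75, [0, 0, 0], [0, 0, 0.0235]],
  [0.75, [0, 0, 0], [0, 0, 0.0235]],
  [0.75, [0, 0, 0], [0, 0, 0.0235]],
  [0.75, [0, 0, 0], [0, 0, 0.0235]],
  [0.75, [0, 0, 0], [0, 0, 0.0235]],
  [0.75, [0, 0, 0], [0, 0, 0.0235]],
  [0.75, [0, 0, 0], [0, 0, 0.0235]],
  [0.75, [0, 0, 0], [0, 0, 0.0235]],
  [0.75, [0, 0, 0], [0, 0, 0.0235]],
  [0.75, [0, 0, 0], [0, 0, 0.0235]],
  [0.75, [0, 0, 0], [0, 0, 0.0235]],
  [0.75, [0, 0, 0], [0, 0, 0.0235]],
  [0.75, [0, 0, 0], [0, 0, 0.0235]],
  [0.75, [0, 0, 0], [0, 0, 0.0235]],
  [0.75, [0, 0, 0], [0, 0, 0.0235]],
  [0.75, [0, 0, 0], [0, 0, 0.0235]],
])

```text
time_s: 14.7
position: [0.4576, -0.2683, 0.1241]
tcp_rot: [[0.979, -0.201, -0.0], [-0.201, -0.979, 0.0], [-0.0, 0.0, -1.0]]
wrist_force: [0.1, -0.4, -0.3]
finger_gap: 0.0658
grip_force: 0.0
```

Emit:
play_rows([
  [0.75, [0, 0, 0], [0, 0, 0.0235]],
  [0.75, [0, 0, 0], [0, 0, 0.0235]],
  [0.75, [0, 0, 0], [0, 0, 0.0235]],
  [0.75, [0, 0, 0], [0, 0, 0.0235]],
  [0.75, [0, 0, 0], [0, 0, 0.0235]],
  [0.75, [0, 0, 0], [0, 0, 0.0235]],
  [0.75, [0, 0, 0], [0, 0, 0.0235]],
  [0.75, [0, 0, 0], [0, 0, 0.0235]],
  [0.75, [0, 0, 0], [0, 0, 0.0235]],
  [0.75, [0, 0, 0], [0, 0, 0.0235]],
  [0.75, [0, 0, 0], [0, 0, 0]],
])

```text
time_s: 15.8
position: [0.4575, -0.2682, 0.1242]
tcp_rot: [[-0.103, -0.995, -0.0], [-0.995, 0.103, 0.0], [-0.0, 0.0, -1.0]]
wrist_force: [-0.1, -0.5, -0.1]
finger_gap: 0.0659
grip_force: 0.0
```

```bash
python3 -c "
from h import *
rep([.4578,-.2685,.1245])"
```

```text
t 15.8 p [ 0.4575 -0.2682  0.1242] yaw -95.9 q [-0.661  0.397  1.788 -0.     0.957  2.585] F [-0.15 -0.5  -0.13] Tz 0.057 grip 0.0 gap 0.06587304866916793
z axis [-3.e-04  1.e-04 -1.e+00]
shift units [ 0.0003 -0.0004 -0.0004]
```

Emit:
play_rows([
  [0, [0, 0, 0], [0, 0, 0]],
  [0, [0, 0, 0], [0, 0, 0]],
  [0, [0, 0, 0], [0, 0, 0]],
  [0, [0, 0, 0], [0, 0, 0]],
  [0, [0, 0, 0], [0, 0, 0]],
  [0, [0, 0, -0.00014], [0, 0, -0.02]],
  [0, [0, 0, -0.00014], [0, 0, -0.02]],
  [0, [0, 0, -0.00014], [0, 0, -0.02]],
  [0, [0, 0, -0.00014], [0, 0, -0.02]],
], squeeze=12)

```text
time_s: 16.7
position: [0.4579, -0.2684, 0.1248]
tcp_rot: [[0.396, -0.918, 0.0], [-0.918, -0.396, -0.0], [0.0, -0.0, -1.0]]
wrist_force: [1.0, 1.0, -0.2]
finger_gap: 0.0477
grip_force: 12.0
```

Emit:
play_rows([
  [0, [0, 0, -0.00014], [0, 0, -0.02]],
  [0, [0, 0, -0.00014], [0, 0, -0.02]],
  [0, [0, 0, -0.00014], [0, 0, -0.02]],
  [0, [0, 0, -0.00014], [0, 0, -0.02]],
  [0, [0, 0, -0.00014], [0, 0, -0.02]],
  [0, [0, 0, -0.00014], [0, 0, -0.02]],
  [0, [0, 0, -0.00014], [0, 0, -0.02]],
  [0, [0, 0, -0.00014], [0, 0, -0.02]],
  [0, [0, 0, -0.00014], [0, 0, -0.02]],
  [0, [0, 0, -0.00014], [0, 0, -0.02]],
])

```text
time_s: 17.7
position: [0.4578, -0.2684, 0.1259]
tcp_rot: [[0.996, 0.092, 0.0], [0.092, -0.996, -0.0], [0.0, 0.0, -1.0]]
wrist_force: [0.5, 0.3, 0.8]
finger_gap: 0.0478
grip_force: 12.0
```

```bash
python3 -c "
from h import *
rep()"
```

```text
t 17.7 p [ 0.4578 -0.2684  0.1259] yaw 5.3 q [-0.66   0.395  1.786 -0.     0.96   0.818] F [0.45 0.28 0.83] Tz -0.054 grip 11.98759184226219 gap 0.04783326403031403
z axis [ 3.e-04 -3.e-04 -1.e+00]
```

Emit:
play_rows([
  [0, [0, 0, -0.00015], [0, 0, -0.02]],
  [0, [0, 0, -0.00015], [0, 0, -0.02]],
  [0, [0, 0, -0.00015], [0, 0, -0.02]],
  [0, [0, 0, -0.00015], [0, 0, -0.02]],
  [0, [0, 0, -0.00015], [0, 0, -0.02]],
  [0, [0, 0, -0.00015], [0, 0, -0.02]],
  [0, [0, 0, -0.00015], [0, 0, -0.02]],
  [0, [0, 0, -0.00015], [0, 0, -0.02]],
  [0, [0, 0, -0.00015], [0, 0, -0.02]],
  [0, [0, 0, -0.00015], [0, 0, -0.02]],
])

```text
time_s: 18.7
position: [0.4577, -0.2683, 0.1269]
tcp_rot: [[0.22, 0.976, 0.0], [0.976, -0.22, -0.0], [-0.0, 0.0, -1.0]]
wrist_force: [0.2, 0.6, -0.1]
finger_gap: 0.0477
grip_force: 12.0
```

Emit:
play_rows([
  [0, [0, 0, -0.00015], [0, 0, -0.02]],
  [0, [0, 0, -0.00015], [0, 0, -0.02]],
  [0, [0, 0, -0.00015], [0, 0, -0.02]],
  [0, [0, 0, -0.00015], [0, 0, -0.02]],
  [0, [0, 0, -0.00015], [0, 0, -0.02]],
  [0, [0, 0, -0.00015], [0, 0, -0.02]],
  [0, [0, 0, -0.00015], [0, 0, -0.02]],
  [0, [0, 0, -0.00015], [0, 0, -0.02]],
])

```text
time_s: 19.5
position: [0.4576, -0.2683, 0.1278]
tcp_rot: [[-0.706, 0.708, -0.0], [0.708, 0.706, -0.0], [-0.0, -0.0, -1.0]]
wrist_force: [0.5, -0.7, 0.6]
finger_gap: 0.0479
grip_force: 12.0
```

```bash
python3 -c "
from h import *
rep()"
```

```text
t 19.5 p [ 0.4576 -0.2683  0.1278] yaw 134.9 q [-0.66   0.392  1.785 -0.     0.965 -1.444] F [ 0.47 -0.69  0.63] Tz 0.01 grip 11.98617685760837 gap 0.04786975290637445
z axis [-1.e-04 -1.e-04 -1.e+00]
```

Emit:
play_rows([
  [0, [0, 0, -0.00015], [0, 0, -0.02]],
  [0, [0, 0, -0.00015], [0, 0, -0.02]],
  [0, [0, 0, -0.00015], [0, 0, -0.02]],
  [0, [0, 0, -0.00015], [0, 0, -0.02]],
  [0, [0, 0, -0.00015], [0, 0, -0.02]],
  [0, [0, 0, -0.00015], [0, 0, -0.02]],
  [0, [0, 0, -0.00015], [0, 0, -0.02]],
  [0, [0, 0, -0.00015], [0, 0, -0.02]],
  [0, [0, 0, -0.00015], [0, 0, -0.02]],
])

```text
time_s: 20.4
position: [0.4577, -0.2684, 0.1288]
tcp_rot: [[-0.941, -0.337, 0.0], [-0.337, 0.941, -0.0], [0.0, -0.0, -1.0]]
wrist_force: [-0.0, 0.8, -0.7]
finger_gap: 0.0476
grip_force: 12.0
```

Emit:
play_rows([
  [0, [0, 0, -0.0007], [0, 0, 0]],
  [0, [0, 0, 0], [0, 0, 0]],
  [0, [0, 0, 0], [0, 0, 0]],
])

```text
time_s: 20.7
position: [0.4576, -0.2683, 0.1292]
tcp_rot: [[-0.944, -0.33, -0.0], [-0.33, 0.944, 0.0], [0.0, 0.0, -1.0]]
wrist_force: [0.2, -0.4, -0.1]
finger_gap: 0.0477
grip_force: 12.0
```

```bash
python3 -c "
from h import *
rep()"
```

```text
t 20.7 p [ 0.4576 -0.2683  0.1292] yaw -160.8 q [-0.66   0.39   1.783 -0.     0.969 -2.567] F [ 0.19 -0.36 -0.09] Tz -0.008 grip 11.985291074670386 gap 0.047657156736467636
z axis [-2.e-04  0.e+00 -1.e+00]
```

Emit:
play_rows([
  [0, [0, 0, -0.0007], [0, 0, 0]],
  [0, [0, 0, 0], [0, 0, 0]],
])

```text
time_s: 20.9
position: [0.4576, -0.2683, 0.1299]
tcp_rot: [[-0.944, -0.331, -0.0], [-0.331, 0.944, -0.0], [0.0, -0.0, -1.0]]
wrist_force: [0.4, -0.2, -0.1]
finger_gap: 0.048
grip_force: 12.0
```

Emit:
play_rows([
  [0, [0, 0, -0.0007], [0, 0, 0]],
  [0, [0, 0, 0], [0, 0, 0]],
])

```text
time_s: 21.1
position: [0.4577, -0.2683, 0.1304]
tcp_rot: [[-0.943, -0.332, 0.0], [-0.332, 0.943, -0.0], [0.0, -0.0, -1.0]]
wrist_force: [0.0, -0.4, -1.0]
finger_gap: 0.0479
grip_force: 12.0
```

```bash
python3 -c "
from h import *
rep()
im=read_camera('wrist');cv2.imwrite('pics/w5.png',im[:,:,::-1])
for n in(3,4,5):
    v=cv2.imread(f'pics/w{n}.png').max(2)[250:325,230:330]; k,l,st,ce=cv2.connectedComponentsWithStats((v<50).astype(np.uint8)); i=1+np.argmax(st[1:,4]); print(n,st[i],ce[i])
"
```

```text
t 21.1 p [ 0.4577 -0.2683  0.1304] yaw -160.6 q [-0.66   0.388  1.782 -0.     0.971 -2.569] F [ 0.03 -0.35 -0.95] Tz 0.011 grip 11.985466578407795 gap 0.04785879702035527
z axis [ 0.e+00 -1.e-04 -1.e+00]
3 [  20   10   58   53 2345] [48.31002132 35.42985075]
4 [  20   10   58   53 2400] [48.7425     35.65958333]
5 [  20   13   59   53 2438] [48.40935193 38.44626743]
```

Emit:
play_rows([
  [0, [0, 0, -0.0013], [0, 0, 0]],
  [0, [0, 0, -0.0013], [0, 0, 0]],
  [0, [0, 0, -0.0013], [0, 0, 0]],
])

```text
time_s: 21.45
position: [0.4577, -0.2683, 0.1334]
tcp_rot: [[-0.943, -0.332, -0.0], [-0.332, 0.943, -0.0], [0.0, -0.0, -1.0]]
wrist_force: [-0.1, -0.5, -2.0]
finger_gap: 0.048
grip_force: 12.0
```

```bash
python3 -c "
from h import *
rep()
im=read_camera('wrist');cv2.imwrite('pics/w6.png',im[:,:,::-1])
for n in(5,6):
    v=cv2.imread(f'pics/w{n}.png').max(2)[250:325,230:330]; k,l,st,ce=cv2.connectedComponentsWithStats((v<50).astype(np.uint8)); i=1+np.argmax(st[1:,4]); print(n,st[i],ce[i])
"
```

```text
t 21.45 p [ 0.4577 -0.2683  0.1334] yaw -160.6 q [-0.66   0.384  1.779 -0.     0.978 -2.569] F [-0.05 -0.53 -2.02] Tz -0.033 grip 11.985362649684248 gap 0.04795480508038273
z axis [-0.e+00 -1.e-04 -1.e+00]
5 [  20   13   59   53 2438] [48.40935193 38.44626743]
6 [  20   13   59   53 2443] [48.45026607 38.43716742]
```

Emit:
play_rows([
  [0, [0, 0, -0.0067], [0, 0, 0]],
  [0, [0, 0, -0.0067], [0, 0, 0]],
  [0, [0, 0, -0.0067], [0, 0, 0]],
  [0, [0, 0, -0.0067], [0, 0, 0]],
  [0, [0, 0, -0.0067], [0, 0, 0]],
  [0, [0, 0, -0.0067], [0, 0, 0]],
  [0, [0, 0, -0.0067], [0, 0, 0]],
  [0, [0, 0, -0.0067], [0, 0, 0]],
  [0, [0, 0, -0.0067], [0, 0, 0]],
  [0, [0, 0, -0.0067], [0, 0, 0]],
  [0, [0, 0, -0.0067], [0, 0, 0]],
  [0, [0, 0, -0.0067], [0, 0, 0]],
  [0, [0, 0, -0.0067], [0, 0, 0]],
  [0, [0, 0, -0.0067], [0, 0, 0]],
  [0, [0, 0, -0.0067], [0, 0, 0]],
  [0, [0, 0, -0.0067], [0, 0, 0]],
])

```text
time_s: 23.1
position: [0.4576, -0.2683, 0.2141]
tcp_rot: [[-0.943, -0.332, -0.0], [-0.332, 0.943, -0.0], [0.0, -0.0, -1.0]]
wrist_force: [0.1, -0.2, -0.6]
finger_gap: 0.0479
grip_force: 12.0
```

Emit:
play_rows([
  [0, [-0.009, 0.0188, 0], [0, 0, 0]],
  [0, [-0.0184, 0.0377, 0], [0, 0, 0]],
  [0, [-0.0184, 0.0377, 0], [0, 0, 0]],
  [0, [-0.0184, 0.0377, 0], [0, 0, 0]],
  [0, [-0.0184, 0.0377, 0], [0, 0, 0]],
  [0, [-0.0184, 0.0377, 0], [0, 0, 0]],
  [0, [-0.0184, 0.0377, 0], [0, 0, 0]],
  [0, [-0.0184, 0.0377, 0], [0, 0, 0]],
  [0, [-0.0184, 0.0377, 0], [0, 0, 0]],
  [0, [-0.0184, 0.0377, 0], [0, 0, 0]],
  [0, [-0.0184, 0.0377, 0], [0, 0, 0]],
  [0, [-0.0184, 0.0377, 0], [0, 0, 0]],
  [0, [-0.0184, 0.0377, 0], [0, 0, 0]],
  [0, [-0.0184, 0.0377, 0], [0, 0, 0]],
  [0, [-0.0184, 0.0377, 0], [0, 0, 0]],
  [0, [-0.0184, 0.0377, 0], [0, 0, 0]],
  [0, [-0.009, 0.0188, 0], [0, 0, 0]],
  [0, [0, 0, 0], [0, 0, 0]],
  [0, [0, 0, 0], [0, 0, 0]],
])

```text
time_s: 25.0
position: [0.5148, 0.2312, 0.2134]
tcp_rot: [[-0.943, -0.333, -0.001], [-0.333, 0.943, -0.001], [0.001, -0.001, -1.0]]
wrist_force: [-0.7, 0.1, -1.1]
finger_gap: 0.0479
grip_force: 12.0
```

```bash
python3 -c "
from h import *
rep([.5164,.2316,.04])
im=read_camera('wrist');cv2.imwrite('pics/w7.png',im[:,:,::-1])
"
```

```text
t 25.0 p [0.5148 0.2312 0.2134] yaw -160.6 q [ 3.000e-01  3.340e-01  1.620e+00 -1.000e-03  1.189e+00 -1.610e+00] F [-0.68  0.06 -1.11] Tz -0.027 grip 11.985300001724681 gap 0.04790052196548995
z axis [-9.e-04 -1.e-03 -1.e+00]
shift units [-0.0025 -0.      0.2311]
```

View pics/w7.png

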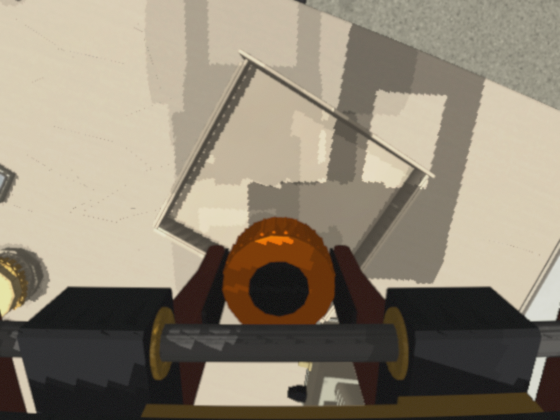

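Cap held level. The tray rim corners show at (243,55), (430,175) and (160,226). I'll check the tray centre from these.

```bash
python3 -c "
from h import *
c=calibration('wrist')
for uv in((243,55),(430,175),(160,226)): print(onz(c,uv,.036).round(3),onz(c,uv,.052).round(3))
C=[onz(c,uv,.044) for uv in((430,175),(160,226))];print(np.mean(C,0))
"
```

```text
[0.415 0.164 0.036] [0.417 0.166 0.052]
[0.455 0.354 0.036] [0.454 0.347 0.052]
[0.582 0.137 0.036] [0.576 0.14  0.052]
[0.51686018 0.24446066 0.044     ]
```

Emit:
play_rows([
  [0, [-0.0056, 0.0079, 0.017], [0, 0, 0]],
  [0, [0, 0, 0.017], [0, 0, 0]],
  [0, [0, 0, 0.017], [0, 0, 0]],
  [0, [0, 0, 0.017], [0, 0, 0]],
  [0, [0, 0, 0.017], [0, 0, 0]],
  [0, [0, 0, 0.017], [0, 0, 0]],
  [0, [0, 0, 0.017], [0, 0, 0]],
  [0, [0, 0, 0.017], [0, 0, 0]],
  [0, [0, 0, 0.017], [0, 0, 0]],
  [0, [0, 0, 0.017], [0, 0, 0]],
  [0, [0, 0, 0.017], [0, 0, 0]],
  [0, [0, 0, 0.017], [0, 0, 0]],
  [0, [0, 0, 0.017], [0, 0, 0]],
  [0, [0, 0, 0.008], [0, 0, 0]],
  [0, [0, 0, 0.004], [0, 0, 0]],
  [0, [0, 0, 0], [0, 0, 0]],
])

```text
time_s: 26.65
position: [0.5174, 0.2385, 0.0386]
tcp_rot: [[-0.943, -0.332, -0.0], [-0.332, 0.943, -0.0], [0.001, -0.0, -1.0]]
wrist_force: [-0.9, -0.4, -0.5]
finger_gap: 0.0481
grip_force: 12.0
```

Emit:
play_rows([
  [0, [0, 0, 0.0013], [0, 0, 0]],
  [0, [0, 0, 0.0013], [0, 0, 0]],
  [0, [0, 0, 0.0013], [0, 0, 0]],
  [0, [0, 0, 0.0013], [0, 0, 0]],
  [0, [0, 0, 0], [0, 0, 0]],
])

```text
time_s: 27.15
position: [0.5175, 0.2385, 0.035]
tcp_rot: [[-0.943, -0.332, 0.0], [-0.332, 0.943, -0.0], [-0.0, -0.0, -1.0]]
wrist_force: [-0.1, -0.1, -0.4]
finger_gap: 0.048
grip_force: 12.0
```

Emit:
play_rows([
  [0, [0, 0, 0.0013], [0, 0, 0]],
  [0, [0, 0, 0.0013], [0, 0, 0]],
  [0, [0, 0, 0.0013], [0, 0, 0]],
  [0, [0, 0, 0.0013], [0, 0, 0]],
  [0, [0, 0, 0.0013], [0, 0, 0]],
  [0, [0, 0, 0.0013], [0, 0, 0]],
  [0, [0, 0, 0], [0, 0, 0]],
])

```text
time_s: 27.85
position: [0.5174, 0.2385, 0.029]
tcp_rot: [[-0.943, -0.332, -0.0], [-0.332, 0.943, -0.0], [0.0, -0.0, -1.0]]
wrist_force: [-0.1, 0.6, 0.6]
finger_gap: 0.0477
grip_force: 12.0
```

Emit:
play_rows([
  [0, [0, 0, 0.0007], [0, 0, 0]],
  [0, [0, 0, 0.0007], [0, 0, 0]],
  [0, [0, 0, 0], [0, 0, 0]],
])

```text
time_s: 28.15
position: [0.5175, 0.2385, 0.0281]
tcp_rot: [[-0.943, -0.332, -0.0], [-0.332, 0.943, -0.0], [0.0, -0.0, -1.0]]
wrist_force: [-0.3, -0.0, -0.6]
finger_gap: 0.0479
grip_force: 12.0
```

Emit:
play_rows([
  [0, [0, 0, 0.0007], [0, 0, 0]],
  [0, [0, 0, 0.0007], [0, 0, 0]],
  [0, [0, 0, 0], [0, 0, 0]],
])

```text
time_s: 28.45
position: [0.5175, 0.2385, 0.027]
tcp_rot: [[-0.943, -0.332, -0.0], [-0.332, 0.943, -0.0], [0.0, -0.0, -1.0]]
wrist_force: [0.4, 0.2, -0.6]
finger_gap: 0.0474
grip_force: 12.0
```

Emit:
play_rows([
  [0, [0, 0, 0.0007], [0, 0, 0]],
  [0, [0, 0, 0], [0, 0, 0]],
])

```text
time_s: 28.65
position: [0.5175, 0.2385, 0.0265]
tcp_rot: [[-0.943, -0.332, -0.0], [-0.332, 0.943, -0.0], [0.0, -0.0, -1.0]]
wrist_force: [-0.3, -0.1, -1.3]
finger_gap: 0.048
grip_force: 12.0
```

Emit:
play_rows([
  [0, [0, 0, 0.0007], [0, 0, 0]],
  [0, [0, 0, 0.0007], [0, 0, 0]],
  [0, [0, 0, 0], [0, 0, 0]],
])

```text
time_s: 28.95
position: [0.5175, 0.2385, 0.0254]
tcp_rot: [[-0.943, -0.332, -0.0], [-0.332, 0.943, -0.0], [0.0, -0.0, -1.0]]
wrist_force: [-0.1, 0.1, -1.9]
finger_gap: 0.048
grip_force: 12.0
```

Emit:
play_rows([
  [0, [0, 0, 0.0007], [0, 0, 0]],
  [0, [0, 0, 0], [0, 0, 0]],
])

```text
time_s: 29.15
position: [0.5175, 0.2385, 0.0249]
tcp_rot: [[-0.943, -0.332, -0.0], [-0.332, 0.943, -0.0], [0.0, -0.0, -1.0]]
wrist_force: [0.3, -0.3, -1.6]
finger_gap: 0.0479
grip_force: 12.0
```

Emit:
play_rows([
  [0, [0, 0, 0.0007], [0, 0, 0]],
  [0, [0, 0, 0], [0, 0, 0]],
])

```text
time_s: 29.35
position: [0.5176, 0.2385, 0.0244]
tcp_rot: [[-0.943, -0.332, 0.0], [-0.332, 0.943, -0.0], [-0.0, -0.0, -1.0]]
wrist_force: [-0.5, -0.7, 0.2]
finger_gap: 0.0479
grip_force: 12.0
```

Emit:
play_rows([
  [0, [0, 0, 0.0007], [0, 0, 0]],
  [0, [0, 0, 0], [0, 0, 0]],
])

```text
time_s: 29.55
position: [0.5175, 0.2385, 0.0242]
tcp_rot: [[-0.943, -0.332, 0.0], [-0.332, 0.943, -0.0], [-0.0, -0.0, -1.0]]
wrist_force: [-1.7, 0.2, 3.4]
finger_gap: 0.0479
grip_force: 12.0
```

Emit:
play_rows([
  [0, [0, 0, 0.0007], [0, 0, 0]],
  [0, [0, 0, 0], [0, 0, 0]],
])

```text
time_s: 29.75
position: [0.5175, 0.2386, 0.024]
tcp_rot: [[-0.943, -0.332, 0.0], [-0.332, 0.943, 0.0], [-0.0, -0.0, -1.0]]
wrist_force: [-1.6, 0.3, 7.3]
finger_gap: 0.0478
grip_force: 12.0
```

Touchdown felt (7 N). I'll back off half a millimetre, open and withdraw.

Emit:
play_rows([
  [0, [0, 0, -0.0007], [0, 0, 0]],
  [0, [0, 0, 0], [0, 0, 0]],
  [0.7, [0, 0, 0], [0, 0, 0]],
  [0.7, [0, 0, 0], [0, 0, 0]],
  [0.7, [0, 0, 0], [0, 0, 0]],
  [0.7, [0, 0, 0], [0, 0, 0]],
  [0.7, [0, 0, 0], [0, 0, 0]],
  [0.7, [0, 0, -0.005], [0, 0, 0]],
  [0.7, [0, 0, -0.01], [0, 0, 0]],
  [0.7, [0, 0, -0.02], [0, 0, 0]],
  [0.7, [0, 0, -0.03], [0, 0, 0]],
  [0.7, [0, 0, -0.04], [0, 0, 0]],
  [0.7, [0, 0, -0.04], [0, 0, 0]],
  [0.7, [0, 0, -0.04], [0, 0, 0]],
  [0.7, [0, 0, 0], [0, 0, 0]],
  [0.7, [0, 0, 0], [0, 0, 0]],
  [0.7, [0, 0, 0], [0, 0, 0]],
])

```text
time_s: 31.45
position: [0.5167, 0.2383, 0.1619]
tcp_rot: [[-0.943, -0.332, -0.001], [-0.332, 0.943, -0.001], [0.002, -0.0, -1.0]]
wrist_force: [0.2, 1.0, -0.7]
finger_gap: 0.0619
grip_force: 0.0
```

```bash
python3 -c "
from h import *
rep()
im=read_camera('wrist');s=read_camera('side');cv2.imwrite('pics/w8.png',np.hstack([im[::1,100:450],cv2.resize(s[120:330,200:340],None,fx=2,fy=2)])[:,:,::-1])
"
```

```text
t 31.45 p [0.5167 0.2383 0.1619] yaw -160.6 q [ 0.311  0.397  1.666 -0.     1.08  -1.598] F [ 0.19  1.05 -0.66] Tz 0.073 grip 0.0 gap 0.06192868889664287
z axis [-1.5e-03 -6.0e-04 -1.0e+00]
```

View pics/w8.png

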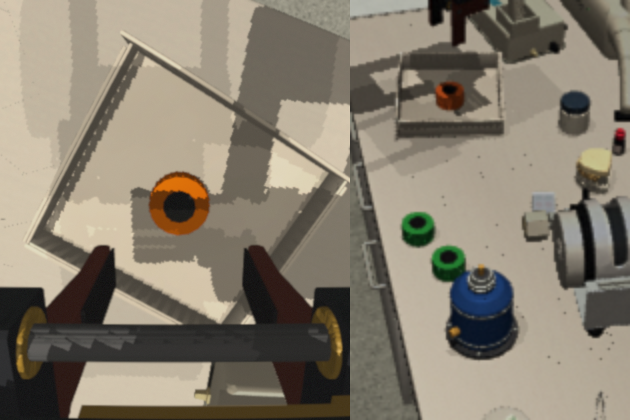

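The cap stands upright inside the tray (wrist view (180,203), side view (450,95)), the tank neck is open, and the gripper is clear. I'll hand it in.

```bash
python3 -c "
from workcell import *
print(close_job())"
```

```text
the job is handed in; nothing more can be done
None
```

The orange cap is unscrewed, standing right way up on the floor of the white tray and released with the gripper clear of it; the job is handed in, at about 31.5 s of the 72 s allowed, and no verdict came back.

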